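# Lay a board to the saw fence and flip the hold-down onto it

### The job

Push the standing board over, away from the robot, so that it lies flat with its grooved face up, and push it on until its long edge sits flush along the saw fence. Then push the hold-down arm on the fence over and down until its rubber foot rests on the board, and back away. Only push: do not pick up or lift anything, and leave the glue bottle, the mug and the offcut standing where they are.

Things in the scene. Friction and masses are not known exactly. Their poses are not given: they have to be found in the camera images.
- board: Loose pale wooden board, 220 x 90 x 22 mm, 0.17-0.34 kg, standing on a long edge between robot and fence, within 0.25 rad of parallel to it. Origin: middle of the edge it starts on. x: through the thickness, towards the fence (points down once tipped); y: along 220 mm; z: along 90 mm, up at the start. Its -x face (robot side) has a dark groove. It lands 10 mm or more short of the fence.
- board_mid (a point): Centre of the board's volume (45 mm along its z from its origin). 45 mm up while it stands, 11 mm up when it lies flat.
- board_edge (a point): Middle of the board's other long edge (90 mm along its z from its origin): on top while it stands, the one that meets the fence once it lies.
- fence: Fixed aluminium crosscut fence beyond the board, a straight bar 560 mm long, 40 mm deep, 45 mm high. Origin: on the table, at the middle of its working face. x points away from the robot, square to the face (face at x = 0, bar from 0 to 40 mm), y along the bar, z up.
- holddown_hinge (a point): Hinge centre of the hold-down arm, at the middle of the fence: 20 mm behind the working face, 60 mm above the table. The hinge axis is parallel to the fence's y. Two grey cheeks beside it, 48 mm over all, reach 71 mm above the table. Axes as the fence.
- holddown (a joint): Hold-down arm's angle, rad. 0: leaning 0.35 back from upright, away from the robot (stop); 0.35: upright; 1.92: level, pointing to the robot, foot on a 22 mm board at the fence; 2.05: lower stop. Starts at 0 to 0.35. Stiff hinge: it stays where left; about 2 to 3.5 N at the crossbar moves it. Arm: dark steel bar 24 mm wide, 10 mm thick.
- holddown_bar (a point): Centre of the black crossbar at the end of the hold-down arm: a round bar 76 mm long over all, 16 mm thick, parallel to the hinge axis, 105 mm from it.
- holddown_foot (a point): Centre of the underside of the rubber foot (22 mm across), 65 mm along the arm from the hinge and 38 mm out to the side that faces the robot when the arm is up and faces down when it lies over.
- glue: Bystander: white glue bottle, 56 mm across, 150 mm tall, standing. Origin: centre of its underside.
- mug: Bystander: white mug with a handle, 76 mm across, 85 mm tall, standing. Origin: centre of its underside.
- offcut: Bystander: wooden block, 45 x 45 x 100 mm, standing on end. Origin: centre of its underside.

How it is judged (in metres and radians):
On the way, in this order (a step that is already met when the one before it is completed fails the run):
1. the board has been pushed over and lies flat, grooved face up, the hold-down arm still up (angle between board's own x axis and vertical above 3.07 rad and height (world z) of board_mid below 0.015 m and value of joint holddown below 0.9 rad), for 0.1 s.
2. the board lies flush along the fence, the hold-down arm still up (all of step 1 and x of board_edge in the frame of fence above -0.004 m and angle between the z axis of board and the x axis of fence, either way round below 0.03 rad), for 0.2 s.
At the end, for the whole second after the job is handed in: Board flat, grooved face up (0.07 rad), long edge within 4 mm of the fence face and parallel to 0.03 rad; the hold-down foot on the board (within 3.5 mm of its face, at least 5 mm inside its edges); board at rest; bystanders upright (0.4 rad), within 20 mm of their start (angle between board's own x axis and vertical above 3.07 rad and height (world z) of board_mid below 0.015 m and x of board_edge in the frame of fence above -0.004 m and angle between the z axis of board and the x axis of fence, either way round below 0.03 rad and x of holddown_foot in the frame of board between -0.0145 and -0.006 m and z of holddown_foot in the frame of board between 0.01 and 0.085 m and y of holddown_foot in the frame of board between -0.1 and 0.1 m and linear speed of board below 0.01 m/s and distance of each of glue, mug, offcut from where it was at the start of the episode below 0.02 m and angle between each of glue, mug, offcut's own z axis and vertical below 0.4 rad); the robot touches nothing.
It fails at once if the board is lifted or carried off the table (height (world z) of board_mid above 0.06 m or height (world z) of board above 0.035 m).
It fails at once if the glue bottle, the mug or the offcut is moved by more than 20 mm or tipped (distance of any of glue, mug, offcut from where it was at the start of the episode above 0.02 m or angle between any of glue, mug, offcut's own z axis and vertical above 0.4 rad).
It also fails if it takes over 58 s, if anything falls off the work surface, if the arm or the gripper's body presses on something with over 40 N, if the wrist force passes 120 N, or if a joint passes its speed limit or range.

### The arm

A 7-joint arm with a two-finger parallel gripper is mounted at the origin on the work surface. World frame = base frame: x ahead of the robot, y to its left, z up, the work surface at z = 0. Lengths are in m, angles in degrees, forces in N, time in s.
With the tool pointing down it reaches from about 0.425 to 0.875 m from the base axis. Payload 4.7 kg.
Tool frame: the origin (TCP) lies at the very end of the fingers, on their centre line; the grasp point (between the pads) lies 19 mm behind it; z points along the fingers, y is the line along which they close (so a half turn about z gives the same grasp; the last joint's range is limited). The gripper opens to 87 mm and grips with 3 to 60 N. Pads are 19 mm wide; open, the fingers measure 117 mm over their backs; the gripper's body (75 mm by 190 mm) begins 51 mm behind the grasp point.
Start: joints at [65.094, 18.392, -4.016, 83.108, 1.295, 78.541, -3.26], TCP at [0.282, -0.586, 0.223] pointing down, gripper open.
Joint ranges: [-163.93, 163.93], [-17.29, 119.83], [-79.2, 71.16], [3.27, 140.29], [-89.18, 269.18], [5.43, 117.66], [-154.24, 154.24]. Speed limits (degrees/s): [147.25, 147.25, 180, 180, 180, 180, 180].

### API

Orientations are given as [roll, pitch, yaw] about the fixed x, y, z axes, in that order (R = Rz(yaw) Ry(pitch) Rx(roll)).
In Python, from cell import get_obs, cams, ticket, finder gives the robot as it stands.
- The arm moves only by the shell command python3 -m creep 'ROWS' [FORCE]. ROWS is text: rows parted by semicolons, each of 5 numbers parted by spaces: the shift along the world's x, y, z in m, then the turn about the world's z in degrees, then the finger opening in m, from 0 to 0.087. A call has 1 to 8 rows; each row shifts and turns the commanded pose from where the row before left it; what a row does not reach is not made up. A row lasts 1/8 s, in which the tool goes at most 62.5 mm and 10.7 degrees, less where a joint would pass 70% of its speed; a pose out of reach is approached as far as the arm can. A call with a gripper value outside its range is refused whole. The fingers move at their own pace and stop on an object; FORCE is the grip in N (left out, the last holds). Time passes only in rows, so rows that do not move let the fingers close. It gives the time, the measured TCP pose, the force, the opening and the grip force at its end, in the units of the state.
- get_obs(): the state, without advancing time (a new reading comes with each control period).
- cams.read_camera(name): name is "scene" or "top" or "wrist"; returns the picture (400x640x3 uint8, red, green, blue); there is no depth.
- cams.calibration(name): a dict with "fx", "fy", "cx", "cy" (pixels), "extrinsics" (4x4, takes a point from world to camera coordinates). Camera axes: x right, y down, z forward; pixel columns grow to the right and rows downward; lengths in m; the calibration is good to about 2 mm. The wrist camera is an equidistant fisheye: a pixel r from the principal point sees the ray r / f radians off the axis. A picture is of the moment at which its call begins: read the wrist's pose just before it. calibration takes no time and is no camera call; for the wrist camera it gives the pose at the moment of the call.
- ticket.sign_off(): hands the job in; it is judged then, once.
Trained networks look in the newest picture that a camera, given by its name, has taken for a name from the list of things; names that differ only in an ending like _2 or _b are one class to them, and where a whole thing is asked for, a point or a joint stands for the part that bears it (a point fixed in the world has none). Each returns a list of dicts, best first, with "p" (0 to 1); they miss things now and then, are a little off and sometimes report something else, mostly with a low value. They report only what shows in the picture. A call takes as long as a camera call.
- finder.masks_of(name, camera): "mask" (400x640 bool, what is visible of it) and "xy" ([column, row] in pixels, amid what is visible of it).
- finder.tip_of(name, camera): "xy" ([column, row] in pixels: a listed point, or the origin of a listed thing).
The state is a dict: "time_s": time; "qpos": joint angles; "joint_velocities": joint speeds; "effort": joint torques, N m; "tool_pos": TCP position; "tool_rot": TCP orientation; "force": force on the tool from outside, world axes, zero at the start; "wrist_torque": the same for the moment, N m; "grip_width": finger opening in m; "grasp_force": force on a finger pad.
Only numpy, scipy, OpenCV 4.12 (cv2) and the standard library are available. Lean on these libraries where they do the work, as an engineer would, in place of code of your own. Each camera call takes 0.05 s, during which the arm holds its last target. There are 200 camera calls.

## Working session

There is one attempt and no reset: what is moved stays moved. The work goes in short steps, Python scripts to look and compute and a shell command to move; the robot and the scene stay as the last step left them, time stands still between calls to the robot, and variables do not carry over. Pictures are saved under pics/ and viewed, at most 10 in all, crops included, and the job is handed in when it is done.

```bash
mkdir -p pics; cat > h.py <<'E'
import numpy as np, cv2
from cell import get_obs, cams, ticket, finder
def ray(name,xy):
    c=cams.calibration(name);E=np.array(c["extrinsics"]);R=E[:3,:3];t=E[:3,3]
    d=np.array([(xy[0]-c["cx"])/c["fx"],(xy[1]-c["cy"])/c["fy"],1.])
    return -R.T@t, R.T@d
def onz(name,xy,z):
    o,d=ray(name,xy);return o+d*(z-o[2])/d[2]
def tri(a,b):
    A=[];B=[]
    for n,xy in (a,b):
        o,d=ray(n,xy);d=d/np.linalg.norm(d);P=np.eye(3)-np.outer(d,d);A.append(P);B.append(P@o)
    return np.linalg.lstsq(np.vstack(A),np.hstack(B),rcond=None)[0]
def snap(name,f=None):
    im=cams.read_camera(name)
    if f: cv2.imwrite("pics/"+f,im[:,:,::-1])
    return im
E
python3 - <<'E'
from h import *
np.set_printoptions(precision=4,suppress=True)
snap("scene","s0.png");snap("top","t0.png")
for n in ["board","board_mid","board_edge","fence","holddown_hinge","holddown_bar","holddown_foot","glue","mug","offcut"]:
    r={}
    for c in ("scene","top"):
        L=finder.tip_of(n,c)
        if L: r[c]=L[0]["xy"];print(n,c,np.round(L[0]["xy"],1),round(L[0]["p"],2))
    if len(r)==2: print("   tri",tri(("scene",r["scene"]),("top",r["top"])))
    elif r: print("   z0",[onz(c,r[c],0) for c in r])
for c in("scene","top"):print(c,ray(c,(320,200)))
E
```

```text
board scene [330.  184.1] 0.81
board top [276.9 249.8] 0.97
   tri [0.4859 0.1224 0.0146]
board_mid scene [334.5 173.9] 0.94
board_mid top [275.4 250.7] 0.57
   tri [0.4856 0.1285 0.0508]
board_edge scene [334.5 162.1] 0.67
board_edge top [268.6 250.9] 0.74
   tri [0.4821 0.1365 0.0882]
fence scene [342.1 237.9] 0.69
fence top [292.3 190.4] 0.88
   tri [0.641  0.0756 0.008 ]
holddown_hinge scene [353.8 229.1] 0.71
holddown_hinge top [295.8 180.9] 0.8
   tri [0.6608 0.0762 0.0709]
holddown_bar scene [354.4 206. ] 0.86
holddown_bar top [292.6 169.6] 0.95
   tri [0.6658 0.0752 0.166 ]
holddown_foot scene [344.  202.1] 0.61
holddown_foot top [294.7 193.5] 0.64
   tri [0.6189 0.0757 0.1229]
glue scene [219.  232.8] 0.7
   z0 [array([ 0.48  , -0.1822,  0.    ])]
mug scene [402.7 163.1] 0.59
mug top [193.5 249.6] 0.78
   tri [ 0.4924  0.3501 -0.0193]
offcut scene [297.4 296.4] 0.66
offcut top [360.5 163. ] 0.7
   tri [ 0.7194 -0.0978  0.0131]
scene (array([ 1.0674, -0.2214,  0.8451]), array([-0.5282,  0.2854, -0.7998]))
top (array([0.469 , 0.0481, 1.0496]), array([ 0.1403, -0.039 , -0.9893]))
```

View pics/s0.png

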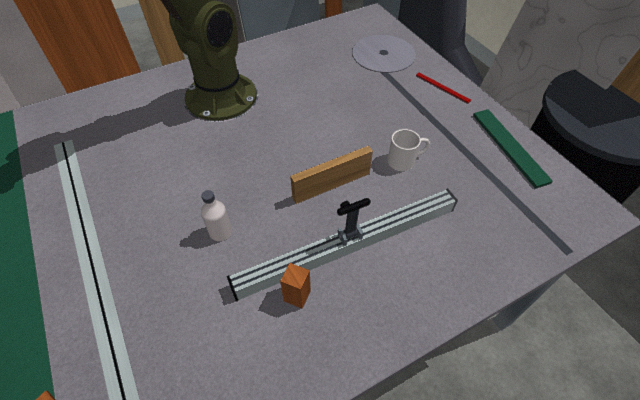

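View pics/t0.png

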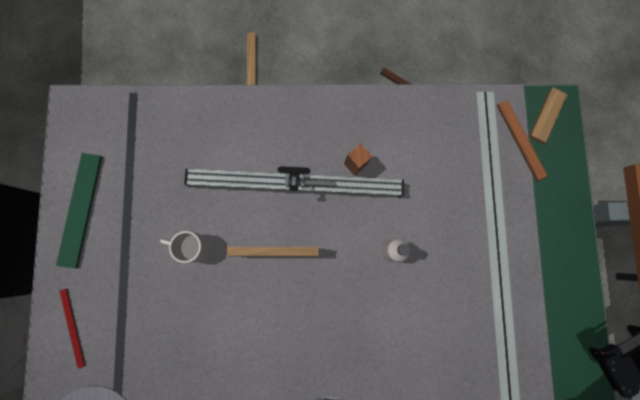

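```bash
python3 - <<'E'
from h import *
np.set_printoptions(precision=4,suppress=True)
snap("top");snap("scene")
for n,z in (("board",0.09),("fence",0.045),("glue",0.15),("mug",0.085),("offcut",0.1),("holddown_bar",.16)):
  for c in ("top","scene"):
    L=finder.masks_of(n,c)
    if not L: continue
    m=L[0]["mask"].astype(np.uint8)
    k=cv2.findContours(m,0,1)[0];k=max(k,key=cv2.contourArea)
    b=cv2.boxPoints(cv2.minAreaRect(k))
    print(n,c,round(L[0]["p"],2),b.round(0).tolist());print(np.array([onz(c,p,z)[:2] for p in b]).tolist() if 0 else np.array([onz(c,p,z)[:2] for p in b]))
o=get_obs();print(o["time_s"],o["tool_pos"],o["tool_rot"],o["force"])
E
```

```text
board top 0.85 [[226.0, 246.0], [317.0, 246.0], [317.0, 257.0], [226.0, 257.0]]
[[0.4959 0.2393]
 [0.4921 0.0196]
 [0.4656 0.0201]
 [0.4696 0.2389]]
board scene 0.79 [[284.0, 177.0], [370.0, 144.0], [380.0, 171.0], [294.0, 204.0]]
[[ 0.4677  0.0047]
 [ 0.4717  0.2446]
 [ 0.5605  0.218 ]
 [ 0.5514 -0.0088]]
fence top 0.69 [[183.0, 187.0], [184.0, 161.0], [404.0, 172.0], [403.0, 198.0]]
[[ 0.65    0.3612]
 [ 0.7175  0.36  ]
 [ 0.6821 -0.2149]
 [ 0.6139 -0.2081]]
fence scene 0.69 [[328.0, 230.0], [346.0, 189.0], [371.0, 199.0], [354.0, 241.0]]
[[0.6247 0.0399]
 [0.539  0.1376]
 [0.5965 0.1744]
 [0.6767 0.0759]]
glue top 0.71 [[184.0, 187.0], [185.0, 162.0], [404.0, 172.0], [403.0, 198.0]]
[[ 0.6315  0.3263]
 [ 0.691   0.3253]
 [ 0.66   -0.1874]
 [ 0.5998 -0.1815]]
glue scene 0.87 [[194.0, 194.0], [218.0, 186.0], [235.0, 236.0], [211.0, 244.0]]
[[ 0.467  -0.202 ]
 [ 0.4706 -0.1495]
 [ 0.6072 -0.1646]
 [ 0.602  -0.2125]]
mug top 0.6 [[160.0, 240.0], [201.0, 224.0], [213.0, 255.0], [173.0, 271.0]]
[[0.5125 0.398 ]
 [0.5502 0.302 ]
 [0.4759 0.271 ]
 [0.4393 0.3663]]
mug scene 0.66 [[193.0, 195.0], [217.0, 186.0], [236.0, 236.0], [212.0, 245.0]]
[[ 0.4113 -0.2021]
 [ 0.4124 -0.145 ]
 [ 0.5641 -0.1573]
 [ 0.5609 -0.2095]]
offcut top 0.7 [[340.0, 160.0], [360.0, 143.0], [374.0, 159.0], [354.0, 176.0]]
[[ 0.7034 -0.0408]
 [ 0.7473 -0.0926]
 [ 0.7058 -0.1256]
 [ 0.6625 -0.0738]]
offcut scene 0.95 [[273.0, 297.0], [288.0, 261.0], [317.0, 273.0], [303.0, 309.0]]
[[ 0.7384 -0.146 ]
 [ 0.6812 -0.0877]
 [ 0.7329 -0.0477]
 [ 0.7863 -0.1072]]
holddown_bar top 0.8 [[277.0, 169.0], [300.0, 155.0], [314.0, 178.0], [292.0, 192.0]]
[[0.6687 0.1103]
 [0.7015 0.0587]
 [0.6467 0.0259]
 [0.6146 0.0773]]
holddown_bar scene 0.96 [[329.0, 229.0], [346.0, 189.0], [371.0, 200.0], [354.0, 240.0]]
[[0.6869 0.004 ]
 [0.6156 0.0853]
 [0.6642 0.1163]
 [0.7309 0.0344]]
1.8 [ 0.282  -0.5856  0.2226] [179.9977   0.0021  25.7181] [-0.1119 -0.4681 -0.0545]
```

The top view shows the board standing at about (228-318, 246-257). The fence near edge runs from (185,187) to (403,196), and the arm's crossbar is at (293,170). The mug is left at (185,247), the glue right at (398,250) and the offcut at (357,158), all clear of the pushing lane. Next I refine the board and fence lines.

```bash
cat >> h.py <<'E'
def lines(name,c="top",z0=0.,z1=0.,trim=4):
    "lower (robot side) and upper outlines of a mask in the top picture as x=a+b*y lines at heights z0, z1"
    L=finder.masks_of(name,c); m=L[0]["mask"]; cols=np.where(m.any(0))[0][trim:-trim]; out=[L[0]["p"]]
    for z,e in ((z0,lambda r:r.max()+.5),(z1,lambda r:r.min()-.5)):
        P=np.array([onz(c,(x,e(np.where(m[:,x])[0])),z)[:2] for x in cols])
        g=np.ones(len(P),bool)
        for _ in range(5):
            b,a=np.polyfit(P[g,1],P[g,0],1);r=abs(P[:,0]-a-b*P[:,1]);g=r<max(.0015,1.5*np.median(r))
        out.append((a,b,np.round(P[:,1].min(),4),np.round(P[:,1].max(),4)))
    return out
E
python3 - <<'E'
from h import *
snap("top")
f=lines("fence",z0=0,z1=.045);print(f);print([a+b*.0756 for a,b,_,_ in f[1:]])
b=lines("board",z0=.09,z1=.09);print(b);print([a+b_*.13 for a,b_,_,_ in b[1:]])
E
```

```text
[0.62, (np.float64(0.6353179497964452), np.float64(0.06216586977504229), np.float64(-0.2092), np.float64(0.3637)), (np.float64(0.6749936662633305), np.float64(0.06115371143813856), np.float64(-0.2005), np.float64(0.3515))]
[np.float64(0.6400176895514383), np.float64(0.6796168868480538)]
[0.95, (np.float64(0.4657983986061706), np.float64(0.03480890889165599), np.float64(0.0321), np.float64(0.227)), (np.float64(0.4890406909081997), np.float64(0.02112466222792379), np.float64(0.0318), np.float64(0.2273))]
[np.float64(0.47032355676208587), np.float64(0.4917868969978298)]
```

```bash
python3 -m creep '0 0 0.03 -9 0.087; 0.02 0.06 0.02 -9 0.087; 0.03 0.06 0 -8 0.087;0.02 0.06 0 0 0.087;0.02 0.06 0 0 0.087;0 0.06 0 0 0.087; 0 0.06 0 0 0.087; 0 0.06 0 0 0.087'
```

```text
time_s: 2.95
tool_pos: [0.3683, -0.1726, 0.2717]
tool_rot: [180.0, -0.0, -0.3]
force: [0.7, 1.3, 0.5]
grip_width: 0.0871
grasp_force: 0.0
```

```bash
python3 -m creep '0.02 0.06 0 -1.3 0.087; 0.02 0.06 0 0 0.087; 0.01 0.06 -0.02 0 0.087; 0.01 0.06 -0.03 0 0.087; 0.008 0.056 -0.04 0 0.087; 0 0 -0.05 0 0.087; 0 0 -0.054 0 0.087; 0 0 0 0 0.087'
```

```text
time_s: 3.95
tool_pos: [0.4305, 0.108, 0.0813]
tool_rot: [180.0, 0.5, -1.5]
force: [0.4, 0.0, 0.8]
grip_width: 0.0872
grasp_force: 0.0
```

```bash
python3 -m creep '0.006 0.022 0 0 0.087; 0.01 0 0 0 0.087; 0.007 0 0 0 0.087; 0.007 0 0 0 0.087; 0.007 0 0 0 0.087; 0.007 0 0 0 0.087; 0.006 0 0 0 0.087'; python3 - <<'E'
from h import *
snap("top");snap("scene","s1.png")
print(lines("board",z0=.09,z1=.09),get_obs()["force"])
E
```

```text
time_s: 4.82
tool_pos: [0.4845, 0.1302, 0.0841]
tool_rot: [-180.0, 0.0, -1.6]
force: [0.6, 0.3, 0.1]
grip_width: 0.0867
grasp_force: 0.0
[0.48, (np.float64(0.45670773322875413), np.float64(0.4506592461156435), np.float64(0.0297), np.float64(0.0876)), (np.float64(0.5275407744780891), np.float64(-0.2853846522048284), np.float64(0.0289), np.float64(0.0875))] [ 0.43346965 -0.26594844 -0.13083583]
```

View pics/s1.png

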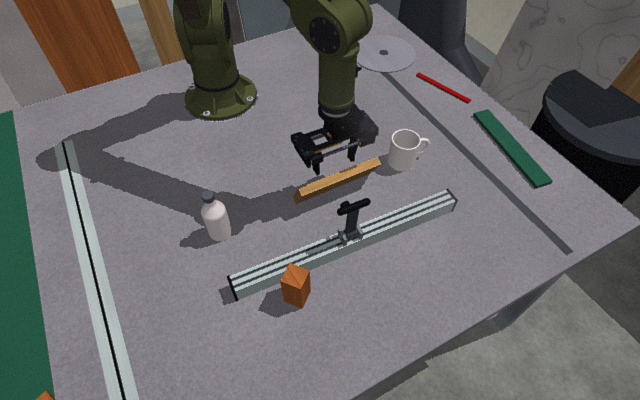

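The board is leaning away from the fingers, with its top edge running from (297,198) to (380,160). I keep pushing.

```bash
python3 -m creep '0.007 0 0 0 0.087; 0.005 0 0 0 0.087; 0 0 0 0 0.087; -0.02 0 0 0 0.087; -0.03 0 0 -2 0.087; 0 0 0 0 0.087'; python3 - <<'E'
from h import *
snap("top","t2.png");snap("scene","s2.png")
print(lines("board",z0=.022,z1=.0))
for n in("board_edge","board","board_mid"):
  for c in("top","scene"):
    L=finder.tip_of(n,c); print(n,c,[(round(l["p"],2),onz(c,l["xy"],.015).round(3)) for l in L[:1]])
E
```

```text
time_s: 5.72
tool_pos: [0.4442, 0.1301, 0.0839]
tool_rot: [179.9, 0.0, -3.5]
force: [-0.1, 0.7, -0.2]
grip_width: 0.087
grasp_force: 0.0
[0.81, (np.float64(0.4913453823952791), np.float64(0.02836294292800375), np.float64(0.0306), np.float64(0.2272)), (np.float64(0.5863844990940476), np.float64(0.014066129650080226), np.float64(0.0288), np.float64(0.2321))]
board_edge top [(0.59, array([0.583, 0.125, 0.015]))]
board_edge scene [(0.6, array([0.593, 0.124, 0.015]))]
board top [(0.85, array([0.495, 0.123, 0.015]))]
board scene [(0.76, array([0.494, 0.126, 0.015]))]
board_mid top [(0.69, array([0.544, 0.13 , 0.015]))]
board_mid scene [(0.85, array([0.546, 0.13 , 0.015]))]
```

View pics/s2.png

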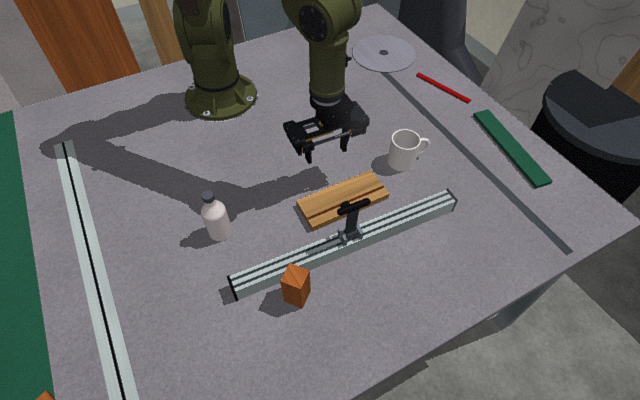

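The board lies flat with its groove up at (298-390, 175-228). I lower the fingers behind its near edge and push.

```bash
python3 -m creep '0 0 -0.04 0 0.087; 0 0 -0.034 0 0.087; 0 0 0 0 0.087;0.02 0 0 0 0.087; 0.01 0 0 0 0.087; 0.01 0 0 0 0.087; 0.01 0 0 0 0.087; 0 0 0 0 0.087' && python3 -m creep '0.01 0 0 0 0.087; 0.01 0 0 0 0.087; 0.01 0 0 0 0.087; 0.01 0 0 0 0.087; 0.005 0 0 0 0.087; 0 0 0 0 0.087' ; python3 - <<'E'
from h import *
snap("top");print(lines("board",z0=.022,z1=.022))
E
```

```text
time_s: 7.18
tool_pos: [0.497, 0.1304, 0.0104]
tool_rot: [-180.0, -0.1, -3.6]
force: [-0.2, -0.1, -1.2]
grip_width: 0.0869
grasp_force: 0.0
time_s: 7.92
tool_pos: [0.542, 0.1305, 0.0103]
tool_rot: [-180.0, -0.1, -3.6]
force: [1.0, 0.5, -1.1]
grip_width: 0.0868
grasp_force: 0.0
[0.65, (np.float64(0.5630509222363447), np.float64(0.3341882906295348), np.float64(0.0246), np.float64(0.2235)), (np.float64(0.6385805408770622), np.float64(0.03143513107366733), np.float64(0.0231), np.float64(0.2238))]
```

```bash
python3 -m creep '0.003 0 0 0 0.087; 0.002 0 0 0 0.087; 0 0 0 0 0.087'; python3 -m creep '0.003 0 0 0 0.087; 0 0 0 0 0.087'
```

```text
time_s: 8.4
tool_pos: [0.5428, 0.1305, 0.0099]
tool_rot: [179.9, 0.4, -3.6]
force: [-8.7, -0.5, 5.8]
grip_width: 0.0871
grasp_force: 4.3
time_s: 8.65
tool_pos: [0.5428, 0.1305, 0.0095]
tool_rot: [179.8, 0.7, -3.5]
force: [-15.0, -1.2, 11.8]
grip_width: 0.0873
grasp_force: 7.8
```

```bash
python3 -m creep '-0.012 0 0 0 0.087; -0.04 0 0 0 0.087; -0.03 0 0.03 0 0.08; 0 -0.02 0.06 0 0.03; 0 -0.02 0.06 0 0; 0 0 0.06 0 0; 0 0 0.05 0 0; 0 0 0 0 0'; python3 - <<'E'
from h import *
np.set_printoptions(precision=4,suppress=True)
im=snap("top");cv2.imwrite("pics/t3.png",cv2.resize(im[130:270,170:420,::-1],None,fx=3,fy=3,interpolation=2));snap("scene")
print(lines("board",z0=.022,z1=.022));print(lines("fence",z0=0,z1=.045))
for n in("holddown_bar","holddown_hinge","holddown_foot","glue","offcut"):
    a=finder.tip_of(n,"scene");b=finder.tip_of(n,"top")
    if a and b: print(n,a[0]["p"],b[0]["p"],tri(("scene",a[0]["xy"]),("top",b[0]["xy"])))
E
```

```text
time_s: 9.65
tool_pos: [0.4698, 0.0912, 0.2731]
tool_rot: [180.0, -0.6, -3.6]
force: [-0.2, 0.2, -0.1]
grip_width: 0.038
grasp_force: 0.0
[0.81, (np.float64(0.5894941792074279), np.float64(-0.14011299171226113), np.float64(0.0272), np.float64(0.2279)), (np.float64(0.6360833724011615), np.float64(0.046109459048222806), np.float64(0.0258), np.float64(0.229))]
[0.84, (np.float64(0.6361600929862551), np.float64(0.06769439349746308), np.float64(-0.2092), np.float64(0.3611)), (np.float64(0.6750795912501679), np.float64(0.062287090890778295), np.float64(-0.2005), np.float64(0.349))]
holddown_bar 0.9 0.78 [0.6645 0.0753 0.1561]
holddown_hinge 0.66 0.66 [0.6631 0.0714 0.0609]
holddown_foot 0.82 0.62 [0.6251 0.0718 0.131 ]
glue 0.97 0.81 [ 0.4846 -0.1758  0.0142]
offcut 0.72 0.73 [ 0.7172 -0.0929  0.0041]
```

View pics/t3.png

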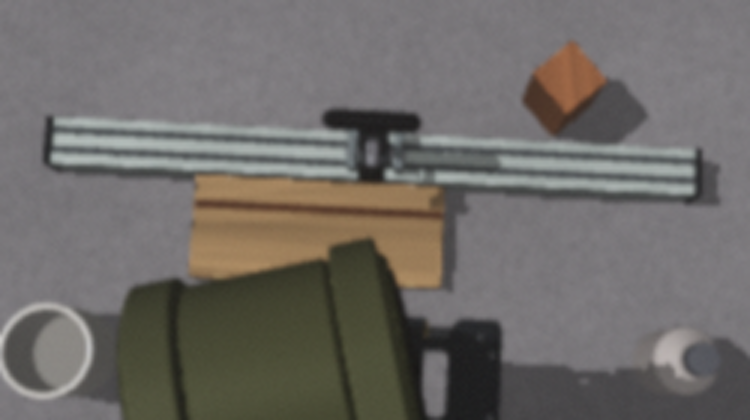

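The board lies flush along the fence: both edges are parallel and no gap shows at (195-442, 174-187). The arm is still upright with its crossbar at (372,119). I go over and behind the crossbar.

```bash
python3 -m creep '0.04 -0.018 0 0 0; 0.04 0 0 0 0; 0.04 0 0 0 0; 0.04 0 0 0 0; 0.04 0 0 0 0; 0.04 0 0 0 0;0.015 0 0 0 0; 0 0 0 0 0'; python3 - <<'E'
from h import *
for k in range(1):
    snap("top");snap("scene")
    for n in("holddown_bar",):
        a=finder.tip_of(n,"scene");b=finder.tip_of(n,"top")
        if a and b:print(a[0]["p"],b[0]["p"],tri(("scene",a[0]["xy"]),("top",b[0]["xy"])))
E
```

```text
time_s: 11.35
tool_pos: [0.7227, 0.0727, 0.2673]
tool_rot: [-180.0, 0.1, -3.6]
force: [-0.9, 0.0, -0.2]
grip_width: 0.0002
grasp_force: 0.0
0.68 0.62 [0.66518981 0.07649001 0.16653493]
```

```bash
python3 -m creep '0 0 -0.05 0 0; 0 0 -0.05 0 0; 0 0 -0.012 0 0; -0.02 0.001 0 0 0; -0.015 0.001 0 0 0; -0.01 0 0 0 0; -0.01 0.001 0 0 0; 0 0 0 0 0'; python3 -m creep '-0.01 0.001 0 0 0; -0.01 0 -0.002 0 0; -0.01 0.001 -0.003 0 0; -0.01 0.001 -0.004 0 0; 0 0 0 0 0'
```

```text
time_s: 12.55
tool_pos: [0.6668, 0.0757, 0.1577]
tool_rot: [180.0, -0.0, -3.6]
force: [0.3, -0.3, 0.3]
grip_width: 0.0006
grasp_force: 0.2
time_s: 13.18
tool_pos: [0.6253, 0.0787, 0.147]
tool_rot: [179.9, 0.2, -3.6]
force: [0.2, -0.9, 0.2]
grip_width: 0.0007
grasp_force: 0.0
```

```bash
python3 - <<'E'
from h import *
snap("top");snap("scene","s4.png")
a=finder.tip_of("holddown_bar","scene");b=finder.tip_of("holddown_bar","top")
if a and b:print(a[0]["p"],b[0]["p"],tri(("scene",a[0]["xy"]),("top",b[0]["xy"])))
E
```

```text
(no output)
```

View pics/s4.png

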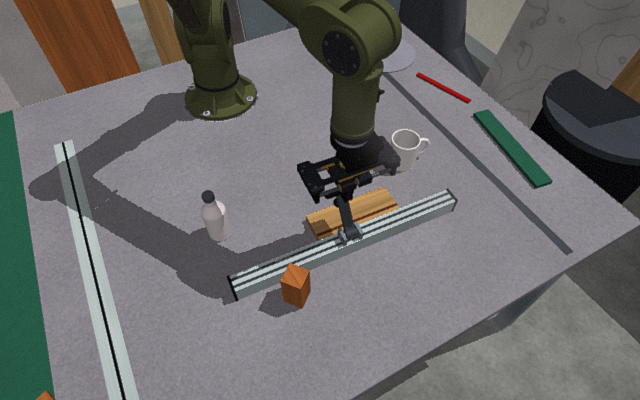

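The arm leans towards the robot at about 30 degrees and the board is still flush. I push on a bit, then press from above.

```bash
python3 -m creep '-0.01 0.001 -0.004 0 0; -0.01 0.001 -0.005 0 0; -0.008 0 -0.005 0 0; 0 0 0 0 0; 0 0 0.03 0 0; -0.022 0.001 0 0 0; 0 0 0 0 0'; python3 - <<'E'
from h import *
snap("top","t5.png");snap("scene","s5.png")
a=finder.tip_of("holddown_bar","scene");b=finder.tip_of("holddown_bar","top");print(a and a[0],b and b[0])
c=finder.masks_of("holddown_bar","scene");print(c and c[0]["p"])
E
```

```text
time_s: 14.25
tool_pos: [0.5756, 0.0823, 0.164]
tool_rot: [179.9, 0.1, -3.5]
force: [0.5, 0.3, 0.2]
grip_width: 0.0003
grasp_force: 0.0
{'xy': [336.8, 187.5], 'p': 0.67} []
0.64
```

```bash
python3 -m creep '0 0 -0.015 0 0; 0 0 -0.012 0 0; -0.003 0 -0.012 0 0; -0.004 0 -0.01 0 0; -0.004 0 -0.01 0 0; -0.003 0 -0.01 0 0; -0.003 0.001 -0.008 0 0; 0 0 0 0 0'; python3 -m creep '-0.001 0 -0.006 0 0; 0 0 -0.005 0 0; 0 0 -0.003 0 0; 0 0 0 0 0'
```

```text
time_s: 15.5
tool_pos: [0.5599, 0.0824, 0.086]
tool_rot: [180.0, 0.0, -3.6]
force: [-0.9, -0.7, 0.1]
grip_width: 0.0001
grasp_force: 0.0
time_s: 16.0
tool_pos: [0.5591, 0.0828, 0.0724]
tool_rot: [-180.0, 0.0, -3.6]
force: [-0.2, -0.1, 0.5]
grip_width: 0.0004
grasp_force: 0.0
```

```bash
python3 -m creep '0 0 -0.002 0 0; 0 0 -0.002 0 0; 0 0 0 0 0'; python3 -m creep '0 0 -0.002 0 0; 0 0 0 0 0'; python3 - <<'E'
from h import *
snap("top");im=snap("scene");cv2.imwrite("pics/s6.png",cv2.resize(im[130:290,240:440,::-1],None,fx=3.5,fy=3.5,interpolation=2))
E
```

```text
time_s: 16.38
tool_pos: [0.5591, 0.0828, 0.0687]
tool_rot: [-180.0, -0.0, -3.6]
force: [-0.4, -0.6, -0.1]
grip_width: 0.0005
grasp_force: 0.1
time_s: 16.62
tool_pos: [0.5592, 0.0828, 0.0681]
tool_rot: [179.9, -0.0, -3.6]
force: [-3.7, -0.9, 10.0]
grip_width: 0.0004
grasp_force: 5.2
```

View pics/s6.png

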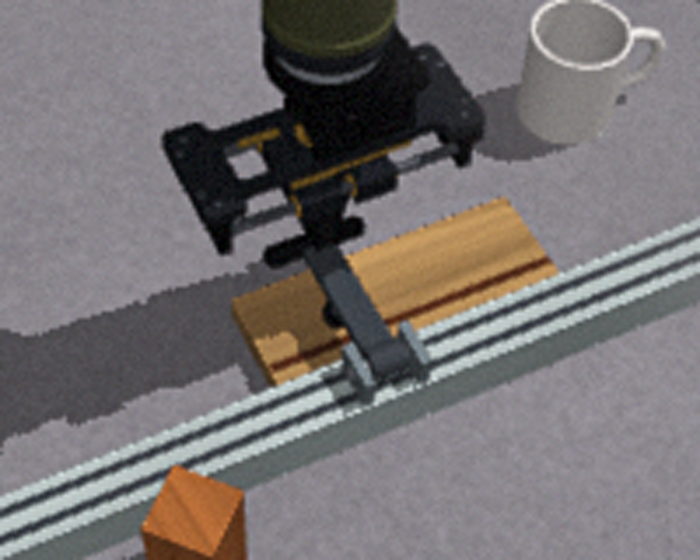

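The arm lies level with its foot on the board, at (335,310) in the crop, and the force jumped at the expected height of 68 mm. I press slightly once more, then retreat straight up.

```bash
python3 -m creep '0 0 -0.001 0 0; 0 0 0 0 0; 0 0 0.01 0 0; 0 0 0.04 0 0; 0 0 0.05 0 0; -0.04 -0.02 0.05 0 0; -0.05 -0.03 0.02 0 0; 0 0 0 0 0';python3 -m creep '-0.02 -0.05 0 0 0; -0.01 -0.06 0 0 0; 0 -0.06 0 0 0; 0 -0.06 0 0 0; 0 -0.06 0 0 0;0 0 0 0 0'; python3 - <<'E'
from h import *
snap("scene");im=snap("top");cv2.imwrite("pics/t7.png",cv2.resize(im[130:270,170:420,::-1],None,fx=3,fy=3,interpolation=2))
print(lines("board",z0=.022,z1=.022))
for n in("holddown_bar","glue","mug","offcut","board_edge"):
    a=finder.tip_of(n,"scene");b=finder.tip_of(n,"top")
    if a and b:print(n,a[0]["p"],b[0]["p"],tri(("scene",a[0]["xy"]),("top",b[0]["xy"])).round(4))
E
```

```text
time_s: 17.73
tool_pos: [0.471, 0.0312, 0.2351]
tool_rot: [179.5, -0.4, -3.9]
force: [0.9, 0.3, -1.1]
grip_width: 0.0005
grasp_force: 0.0
time_s: 18.48
tool_pos: [0.4408, -0.2609, 0.2301]
tool_rot: [-179.9, 0.1, -4.0]
force: [-0.6, 1.3, -0.8]
grip_width: 0.0004
grasp_force: 0.0
[0.85, (np.float64(0.5663007346895789), np.float64(-0.061201215205687796), np.float64(0.0272), np.float64(0.2253)), (np.float64(0.6354063193445548), np.float64(0.05952630572835408), np.float64(0.0258), np.float64(0.2264))]
holddown_bar 0.69 0.63 [0.5511 0.0873 0.0604]
mug 0.86 0.6 [ 0.4963  0.342  -0.0069]
offcut 0.86 0.7 [ 0.719  -0.0921  0.0021]
board_edge 0.98 0.91 [0.6392 0.1238 0.0109]
```

View pics/t7.png

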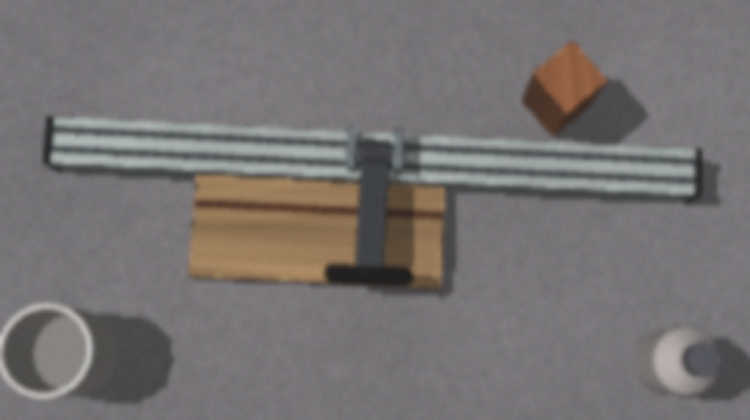

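The board sits flush along the fence, with its far edge from (195,174) to (445,187). The hold-down arm lies over it with its crossbar at (370,274), and the bystanders have not moved.

```bash
python3 -c "
from cell import ticket
print(ticket.sign_off())"
```

```text
the job is handed in; nothing more can be done
None
```

I handed the job in after about 18.5 s of robot time: by the camera images the board lies flat, groove up, flush along the fence with the hold-down foot resting on it. The bystanders have not moved and the robot has backed clear; sign-off returned no verdict.

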